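Break down the pile of gearbox parts into their measuring nests

TASK

Take the pile of gearbox parts apart from the top down, one part at a time, and set each part flat in its own nest before taking the next: the cap nut in the six-sided nest, the ring over the stud of the stud plate, the gear in the round nest and the square flange in the square nest. Set the parts down rather than dropping them, let go of everything, and do not push or knock over the glass jar.

Things in the scene. Friction and masses are not known exactly. Their poses are not given: they have to be found in the camera images.
- nut_c (a point): Top of the pile (nut, ring, gear, flange, loose on one another, centred to 3 mm): steel cap nut, dome up. Hexagon 30 mm across flats (34.6 corners), 20 mm high; above it a dome 25 mm wide, 10 mm high. Point: on its axis, half-way up the hexagon, 10 mm above its underside; z up, x at right angles to a pair of flats (more flats every 60 degrees). About 90 g.
- ring_c (a point): Second in the pile: plain bright steel ring, 40 mm outside diameter, 24 mm bore, 18 mm high. The point is its centre, 9 mm above its underside; z up along its axis. About 100 g.
- gear_c (a point): Third in the pile: dark steel spur gear, 20 teeth, 54 mm over the tooth tips, 18 mm high. The point is its centre, 9 mm above its underside; z up along its axis; x points through a tooth, and there is a tooth every 18 degrees, so also on y. About 200 g.
- flange_c (a point): Bottom of the pile, lying on the bench: square aluminium flange plate, 64 x 64 mm, 18 mm high, a small bolt hole in each corner. The point is its centre, 9 mm above its underside; z up, x and y at right angles to its sides. About 280 g.
- nest_hex: Six-sided nest: floor 4 mm above the bench, lip to 8 mm above the bench (4 mm above the floor), 48 mm across flats inside, about 58 mm outside; x at right angles to one pair of sides. Fixed to the bench, black plastic floor, grey edge. Origin: centre of its underside, on the bench; z up. Position and yaw differ every time. 
- nest_stud: Stud plate for the ring: 62 x 62 mm, 4 mm thick, no lip, with an upright steel stud in its middle, 8 mm diameter, standing 14 mm above the plate (top 18 mm above the bench). Fixed to the bench, black plastic floor, grey edge. Origin: centre of its underside, on the bench; z up. Position and yaw differ every time. 
- nest_round: Round nest: floor 4 mm above the bench, lip to 8 mm above the bench, 72 mm inside and 82 mm outside diameter. Fixed to the bench, black plastic floor, grey edge. Origin: centre of its underside, on the bench; z up. Position and yaw differ every time. 
- nest_square: Square nest: floor 4 mm above the bench, lip to 8 mm above the bench, 80 x 80 mm inside, 90 x 90 mm outside; x and y at right angles to its sides, so the flange goes in turned to match, any of the four ways. Fixed to the bench, black plastic floor, grey edge. Origin: centre of its underside, on the bench; z up. Position and yaw differ every time. 
- jar: Bystander: small amber glass jar with a steel cap, 48 mm diameter, 55 mm high, loose, standing among the nests. Origin: centre of its underside. Other loose tools and parts lie on the bench too, none over 60 mm high within the working area; a micrometer on a stand, 155 mm high, fixed, stands beyond it at the far side, well clear of pile and nests.

How it is judged:
By the outcome, as a careful person would: the job done as asked, in the order asked, and still so for the second after the job is handed in, with the robot touching nothing.
It also fails if it takes over 118 s, if anything falls off the work surface, if the arm or the gripper's body presses on something with over 40 N, if the wrist force passes 120 N, or if a joint passes its speed limit or range.

ROBOT

A 7-joint arm with a two-finger parallel gripper is mounted at the origin on the work surface. World frame = base frame: x ahead of the robot, y to its left, z up, the work surface at z = 0. Lengths are in m, angles in rad, forces in N, time in s.
With the tool pointing down it reaches from about 0.35 to 0.9 m from the base axis. Payload 19.9 kg.
Tool frame: the origin (TCP) lies between the finger pads; the fingertips stand 19 mm ahead of it and the grasp point (between the pads) is the TCP; z points along the fingers, y is the direction in which the jaws open and shut (so a half turn about z gives the same grasp; the last joint's range is limited). The gripper opens to 94 mm and grips with 3 to 60 N. Pads are 16 mm wide; open, the fingers measure 119 mm over their backs; the gripper's body (75 mm by 177 mm) begins 78 mm behind the grasp point.
Start: joints at [-1.226, 0.417, -0.01, 1.614, 0.005, 1.111, -0.053], TCP at [0.235, 0.579, 0.189] pointing down, gripper open.
Joint ranges: [-2.81, 2.81], [-0.39, 2.02], [-1.27, 1.25], [0.06, 2.57], [-1.19, 4.33], [0.19, 2], [-2.82, 2.82]. Speed limits (rad/s): [1.89, 1.89, 2.39, 2.39, 3.01, 3.01, 3.01].

INTERFACE

Orientations are given as a 3x3 rotation matrix whose columns are the frame's x, y, z axes.
In Python, from rig import robot gives the robot as it stands. Calls block until the motion is done:
- robot.move_ptp(position, orientation): joint-space move of the TCP to a pose.
- robot.move_linear(position, velocity=0.15, frame=None, threshold=None): straight line of the TCP; frame=None keeps the orientation; velocity is the mean speed in m/s. With threshold (N) it stops when the force on the tool has changed by that much, and returns True; else False.
- robot.goto_joints(angles): joint-space move.
- robot.gripper_to(opening): finger opening in m; the grip force is fixed at half the most; returns when the fingers have stopped.
- robot.pause(seconds).
- robot.ik(position, orientation): joint angles nearest the present ones, or None.
- robot.get_state(): the state.
- robot.grab_frame(name): name is "side" or "top" or "wrist"; returns the picture (400x640x3 uint8, red, green, blue); there is no depth.
- robot.camera_info(name): a dict with "fx", "fy", "cx", "cy" (pixels), "rvec" (rotation vector, rad) and "tvec" (3), from world to camera coordinates, as OpenCV has them. Camera axes: x right, y down, z forward; pixel columns grow to the right and rows downward; lengths in m; the calibration is good to about 2 mm. The wrist camera is an equidistant fisheye: a pixel r from the principal point sees the ray r / f radians off the axis. A picture is of the moment at which its call begins: read the wrist's pose just before it. camera_info takes no time and is no camera call; for the wrist camera it gives the pose at the moment of the call.
A pose or a line that the arm cannot do raises robot.PlanningError and nothing moves.
- robot.sign_off(): hands the job in, once; it reports no verdict.
The state is a dict: "time": time; "qpos": joint angles; "joint_vel": joint speeds; "effort": joint torques, N m; "ee_pos": TCP position; "tool_rot": TCP orientation; "force": force on the tool from outside, world axes, zero at the start; "moment": the same for the moment, N m; "opening": finger opening in m.
Only numpy, scipy, OpenCV 4.12 (cv2) and the standard library are available. Lean on these libraries where they do the work, as an engineer would, in place of code of your own. Each camera call takes 0.05 s, during which the arm holds its last target.

## Working session

There is one attempt and no reset: what is moved stays moved. The work goes in short steps, each a Python script; the robot and the scene stay as the last script left them, time stands still between calls to the robot, and variables do not carry over. Pictures are saved under pics/ and viewed, and the job is handed in when it is done.

```bash
ls; mkdir -p pics; cat > h.py <<'E'
import numpy as np, cv2
from rig import robot
def save(name,fn):
    ci=robot.camera_info(name); im=robot.grab_frame(name)
    cv2.imwrite(f'pics/{fn}.png',im[:,:,::-1]); np.savez(f'pics/{fn}.npz',im=im,**{k:np.array(v) for k,v in ci.items()})
    return im,ci
E
python3 - <<'E'
from h import *
for n in ['top','side','wrist']:
    im,ci=save(n,n+'0'); print(n,ci)
    R=cv2.Rodrigues(np.array(ci['rvec']))[0]; print(-R.T@np.array(ci['tvec']),R[2])
print(robot.get_state())
E
```

```text
pics
top {'fx': 379.67561708370505, 'fy': 379.67561708370505, 'cx': 322.8333817232498, 'cy': 204.88385912014442, 'rvec': array([ 1.88797392, -2.29960311,  0.27739923]), 'tvec': array([0.09434143, 0.55593643, 0.78247084])}
[0.36467379 0.02297586 0.8925869 ] [ 0.23416417 -0.04552709 -0.97113049]
side {'fx': 368.77717628708183, 'fy': 368.77717628708183, 'cx': 312.476246691375, 'cy': 197.66855473666908, 'rvec': array([ 0.59216313, -2.61894167,  1.26910288]), 'tvec': array([0.50480109, 0.20571995, 0.6370334 ])}
[0.31057214 0.55304347 0.54831037] [ 0.31984317 -0.71404945 -0.62276298]
wrist {'fx': 309.70691628693146, 'fy': 309.70691628693146, 'cx': 321.7620836116379, 'cy': 199.70848296895448, 'rvec': array([-2.43456342, -1.63943826, -0.19775818]), 'tvec': array([-0.62547868, -0.02417107,  0.38975867])}
[0.17092201 0.6058534  0.38398824] [ 0.22078632 -0.09009602 -0.97115195]
{'time': 0.15, 'qpos': array([-1.22653756,  0.4178274 , -0.01029409,  1.61399096,  0.00470532,
        1.11072092, -0.05300353]), 'joint_vel': array([-0.00045399, -0.00136441,  0.00129263, -0.00150814,  0.00019569,
       -0.00010366,  0.00089004]), 'effort': array([ 7.99629524e-04, -8.51539063e+01,  6.38767127e-01, -4.26127946e+01,
       -4.87920083e-02,  1.72245735e-02,  6.09861627e-05]), 'ee_pos': array([0.23507002, 0.57879542, 0.18879384]), 'tool_rot': array([[-9.26512522e-01,  3.76263837e-01, -2.66322938e-04],
       [ 3.76263921e-01,  9.26512105e-01, -8.84150671e-04],
       [-8.59224974e-05, -9.19384381e-04, -9.99999574e-01]]), 'force': array([-0.27563671, -0.50923109,  0.12283881]), 'moment': array([-0.0440307 , -0.0150808 , -0.00209793]), 'opening': 0.09392545973977239}
```

View pics/top0.png

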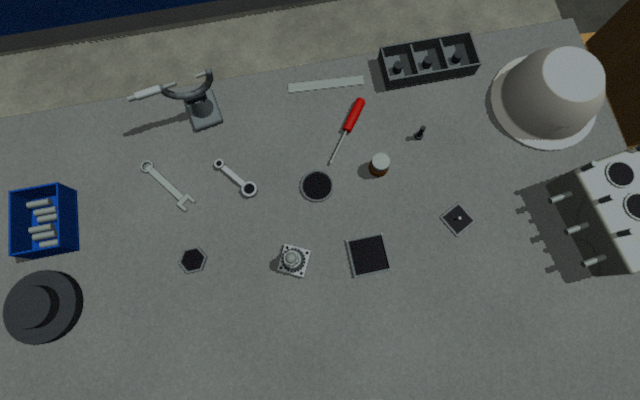

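View pics/side0.png

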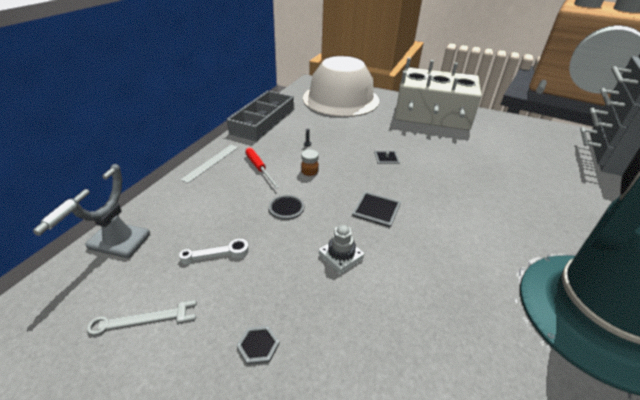

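View pics/wrist0.png

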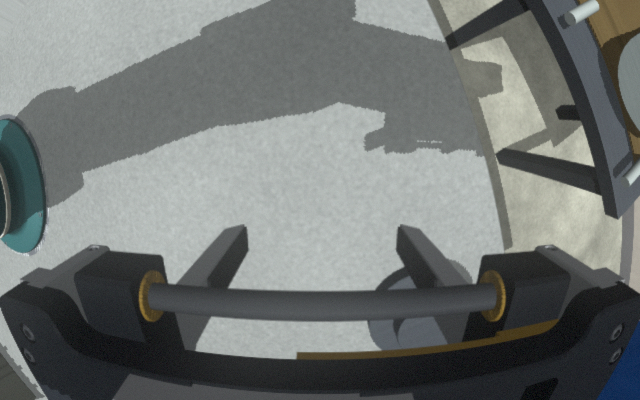

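Top view: pile at about (293,259), hex nest (192,260), square nest (367,255), round nest (316,185), stud plate (457,219) and jar (378,164). The side view shows the same layout. Next I'll get coarse positions.

```bash
cat >> h.py <<'E'
def load(fn):
    d=np.load(f'pics/{fn}.npz'); return d['im'],d
def ray(ci,px,fish):
    px=np.atleast_2d(px).astype(float)
    x=(px[:,0]-ci['cx'])/ci['fx']; y=(px[:,1]-ci['cy'])/ci['fy']
    if fish:
        t=np.hypot(x,y)+1e-12; s=np.sin(t)/t; d=np.c_[x*s,y*s,np.cos(t)]
    else: d=np.c_[x,y,np.ones_like(x)]
    R=cv2.Rodrigues(np.array(ci['rvec']))[0]
    return -R.T@np.array(ci['tvec']), d@R
def unproj(ci,px,z,fish=False):
    c,d=ray(ci,px,fish); return c+d*((z-c[2])/d[:,2])[:,None]
def proj(ci,P,fish=False):
    P=np.atleast_2d(P).astype(float); R=cv2.Rodrigues(np.array(ci['rvec']))[0]
    q=P@R.T+np.array(ci['tvec'])
    if fish:
        rr=np.hypot(q[:,0],q[:,1])+1e-12; t=np.arctan2(rr,q[:,2]); u=np.c_[q[:,0]/rr*t,q[:,1]/rr*t]
    else: u=q[:,:2]/q[:,2:]
    return np.c_[u[:,0]*ci['fx']+ci['cx'],u[:,1]*ci['fy']+ci['cy']]
E
python3 - <<'E'
from h import *
_,t=load('top0');_,s=load('side0')
for n,a,b,z in [('pile top',(292,256),(342.5,229),.084),('hex',(192,260),(258,346),.005),('sq',(367,255),(377,209),.005),('rnd',(316.5,185),(287,206.5),.005),('stud',(457,219.5),(387,157),.005),('jar',(379,158),(310,154),.055)]:
    A=unproj(t,a,z)[0];B=unproj(s,b,z)[0];print(n,A.round(4),B.round(4),np.hypot(*A[:2]))
E
```

```text
pile top [0.4628 0.071  0.084 ] [0.4609 0.0798 0.084 ] 0.46820837506351004
hex [0.5085 0.3054 0.005 ] [0.5086 0.3062 0.005 ] 0.5931912376362807
sq [ 0.4406 -0.0962  0.005 ] [ 0.4395 -0.0976  0.005 ] 0.4510016343546892
rnd [ 0.6307 -0.0132  0.005 ] [ 0.6283 -0.0146  0.005 ] 0.6308175958826228
stud [ 0.4812 -0.3254  0.005 ] [ 0.481  -0.3249  0.005 ] 0.5808622950273998
jar [ 0.6519 -0.1673  0.055 ] [ 0.6442 -0.1701  0.055 ] 0.6730602436687224
```

```bash
cat >> h.py <<'E'
def down(psi):
    c,s=np.cos(psi),np.sin(psi); return np.array([[c,s,0],[s,-c,0],[0,0,-1.]])
E
python3 - <<'E'
from h import *
robot.move_ptp([0.41,0.04,0.24],down(0))
s=robot.get_state();print(s['time'],s['ee_pos'],s['qpos'].round(2),s['force'])
robot.pause(0.3)
im,ci=save('wrist','w1')
save('top','top1')
cv2.imwrite('pics/w1z.png',cv2.resize(im[60:260,180:460,::-1],None,fx=2.8,fy=2.8,interpolation=cv2.INTER_CUBIC))
E
```

```text
2.2 [0.41012291 0.04055719 0.24001761] [-0.84 -0.06  0.65  2.06  0.04  1.13 -1.78] [ 0.244963   -0.32715826  0.30455322]
```

View pics/w1.png

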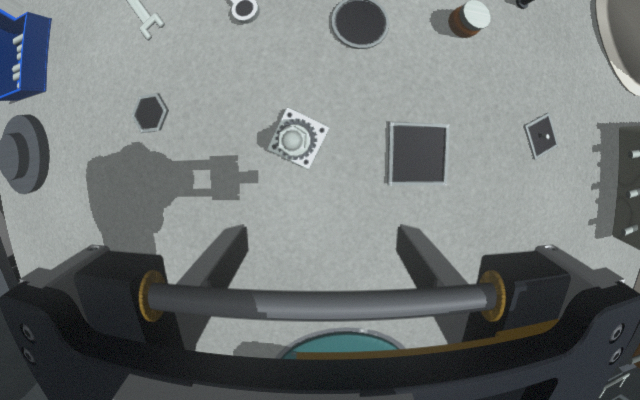

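View pics/w1z.png

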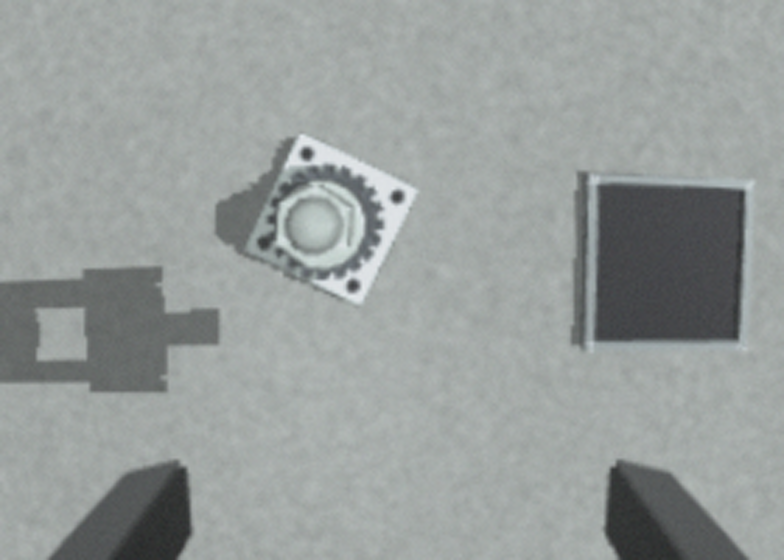

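The wrist view has all targets in it: pile near (297,138), square nest (418,152), hex nest (150,112), stud plate (540,136), round nest (360,22). I'll zoom in for corner readings.

```bash
python3 - <<'E'
from h import *
im,_=load('w1')
def z(x,y,w,h,f): return cv2.resize(im[y:y+h,x:x+w,::-1],None,fx=f,fy=f,interpolation=cv2.INTER_CUBIC)
a=np.hstack([z(125,85,50,55,8),z(515,105,50,55,8)])
cv2.imwrite('pics/w1hs.png',a)
cv2.imwrite('pics/w1p.png',z(260,100,75,75,8))
E
```

```text
(no output)
```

View pics/w1hs.png

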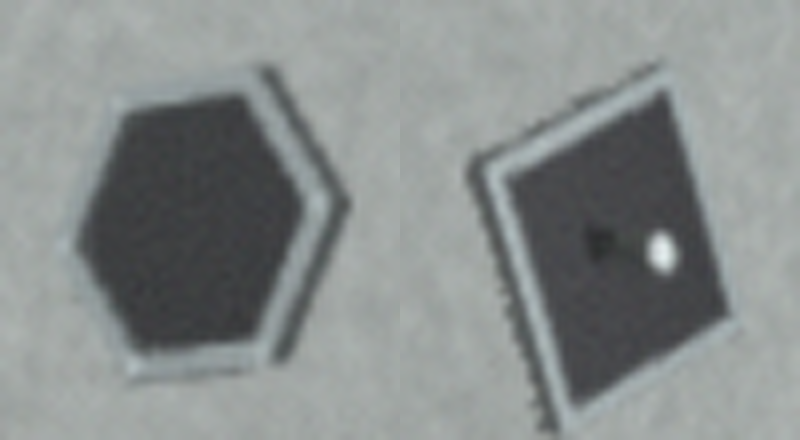

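View pics/w1p.png

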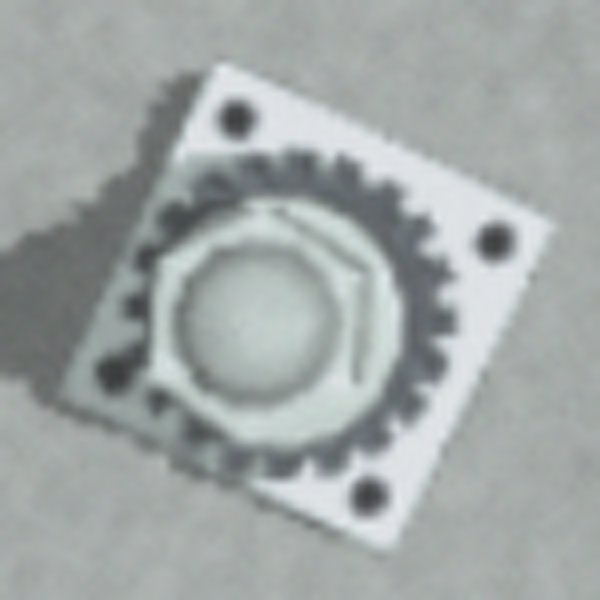

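```bash
cat >> h.py <<'E'
from scipy.optimize import least_squares
def fitpoly(ci,px,model,z,x0,fish=True):
    """model Nx2 local pts matched to px; returns x,y,yaw,rms px"""
    px=np.array(px,float)
    def f(p):
        c,s=np.cos(p[2]),np.sin(p[2]); P=model@np.array([[c,s],[-s,c]])+p[:2]
        return (proj(ci,np.c_[P,np.full(len(P),z)],fish)-px).ravel()
    best=None
    for y0 in np.arange(12)*np.pi/6:
        r=least_squares(f,[x0[0],x0[1],y0])
        if best is None or r.cost<best.cost: best=r
    return best.x,np.sqrt(np.mean(best.fun**2))
def regpoly(n,R,off=0,sgn=-1):
    a=off+sgn*np.arange(n)*2*np.pi/n; return R*np.c_[np.cos(a),np.sin(a)]
def unzoom(P,x0,y0,f): return (np.array(P,float)+.5)/f-.5+[x0,y0]
E
python3 - <<'E'
from h import *
_,w=load('w1')
hexm=lambda af: regpoly(6,af/np.sqrt(3),np.pi/6)
sqm=lambda a: regpoly(4,a/np.sqrt(2),np.pi/4)
d=np.degrees
def show(n,r): print(n,r[0][:2].round(4),'yaw',d(r[0][2]).round(1)%90,d(r[0][2])%60,'rms',round(r[1],2))
# image cw is world cw? (camera looks down: image cw = world cw viewed from above)
show('nut',fitpoly(w,unzoom([(268,203),(368,268),(358,385),(250,440),(155,375),(160,258)],260,100,8),hexm(.030),.074,(.46,.07)))
show('flange',fitpoly(w,unzoom([(217,65),(555,222),(395,550),(63,400)],260,100,8),sqm(.064),.018,(.46,.07)))
show('sq outer',fitpoly(w,unzoom([(588,173),(752,182),(743,349),(586,350)],180,60,2.8),sqm(.090),.008,(.44,-.1)))
show('hex outer',fitpoly(w,unzoom([(118,97),(262,65),(332,205),(275,362),(132,378),(65,242)],125,85,8),hexm(.058),.008,(.51,.305)))
show('stud outer',fitpoly(w,unzoom([(480-400,163),(670-400,70),(738-400,320),(565-400,425)],515,105,8),sqm(.062),.004,(.48,-.325)))
print('stud top',unproj(w,unzoom([(662-400,250)],515,105,8),.018,True))
# round: dark floor/lip ellipse
im,_=load('w1'); print(unproj(w,[(359.5,22.5)],.008,True))
_,s=load('side0');_,t=load('top0')
for n,P in [('nut',(0,0))]: pass
E
```

```text
nut [0.4615 0.0761] yaw 55.89999999999998 25.92641472924845 rms 0.16
flange [0.4607 0.0736] yaw 64.5 34.52978362457123 rms 0.65
sq outer [ 0.4406 -0.0976] yaw 0.6 0.5751271664134701 rms 0.63
hex outer [0.5093 0.3044] yaw 1.5 1.4686389479468758 rms 0.62
stud outer [ 0.4832 -0.3249] yaw 26.69999999999999 26.725710275010158 rms 1.09
stud top [[ 0.4831462  -0.32544651  0.018     ]]
[[ 0.62632488 -0.01069145  0.008     ]]
```

```bash
cat >> h.py <<'E'
def st(msg):
    s=robot.get_state(); print(msg,'t',round(s['time'],2),'p',s['ee_pos'].round(4),'F',s['force'].round(1),'open',round(s['opening'],4)); return s
def pick(x,y,zu,psi,preopen,tip=.0065):
    z=zu+tip+.019
    robot.gripper_to(preopen)
    robot.move_ptp([x,y,z+.05],down(psi))
    hit=robot.move_linear([x,y,z],velocity=.08,threshold=8)
    st(f'down hit={hit}')
    if hit: return False
    robot.gripper_to(0.0); st('grip')
    robot.move_linear([x,y,z+.01],velocity=.05)
    robot.move_linear([x,y,.17],velocity=.2)
    st('lifted'); return True
def place(x,y,psi,opento,tip=.0065,floor=.004,hop=.02):
    z=floor+tip+.019
    robot.move_ptp([x,y,max(z+.045,.12)],down(psi))
    robot.move_linear([x,y,z+hop],velocity=.15)
    robot.pause(.15)
    hit=robot.move_linear([x,y,z-.003],velocity=.03,threshold=4)
    s=st(f'set hit={hit} dz={robot.get_state()["ee_pos"][2]-z:.4f}')
    return s
def release(opento):
    robot.gripper_to(opento); s=st('open'); p=s['ee_pos'].copy(); p[2]=.15
    robot.move_linear([p[0],p[1],p[2]],velocity=.2)
E
python3 - <<'E'
from h import *
print(pick(.4615,.0758,.054,np.radians(-4.1),.06))
robot.pause(.1); im,_=save('wrist','w2')
E
```

```text
down hit=False t 4.65 p [0.4618 0.0758 0.0798] F [-0.4 -0.3 -0.8] open 0.0602
grip t 5.64 p [0.4615 0.0758 0.0795] F [0.7 0.5 0.4] open 0.0003
lifted t 6.54 p [0.4614 0.076  0.17  ] F [-0.3 -0.5  0.1] open 0.0002
True
```

View pics/w2.png

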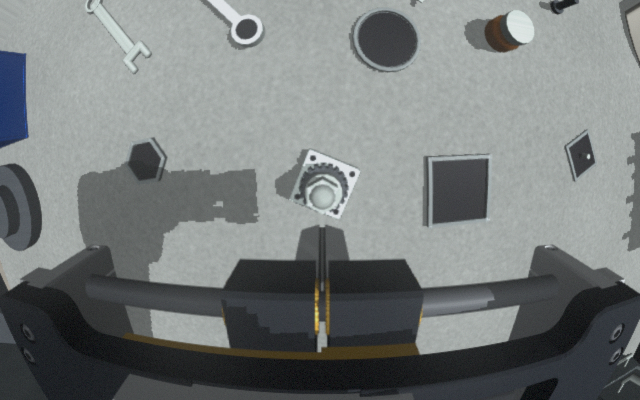

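The gripper closed to 0, so the grasp missed the nut. The nut still sits on the pile at about (323,193). I need to find out why before trying again.

```bash
python3 - <<'E'
from h import *
im,w=load('w2')
st('')
print('proj TCP, tip',proj(w,[[.4614,.076,.17],[.4614,.076,.151],[.4615,.0758,.084],[.4615,.0758,.074]],True))
cv2.imwrite('pics/w2p.png',cv2.resize(im[140:240,275:375,::-1],None,fx=6,fy=6,interpolation=cv2.INTER_CUBIC))
t,ci=save('top','top2'); s,cs=save('side','side2')
cv2.imwrite('pics/ts2.png',np.hstack([cv2.resize(a[:,:,::-1],None,fx=5,fy=5,interpolation=cv2.INTER_CUBIC) for a in (t[210:310,250:330],s[180:280,300:380])]))
E
```

```text
t 6.69 p [0.461  0.0756 0.1692] F [ 0.5 -0.4  0.9] open 0.0008
proj TCP, tip [[322.84106162 229.59521789]
 [322.76627174 220.81710565]
 [322.78210589 198.56676195]
 [322.7538623  196.09019224]]
```

View pics/w2p.png

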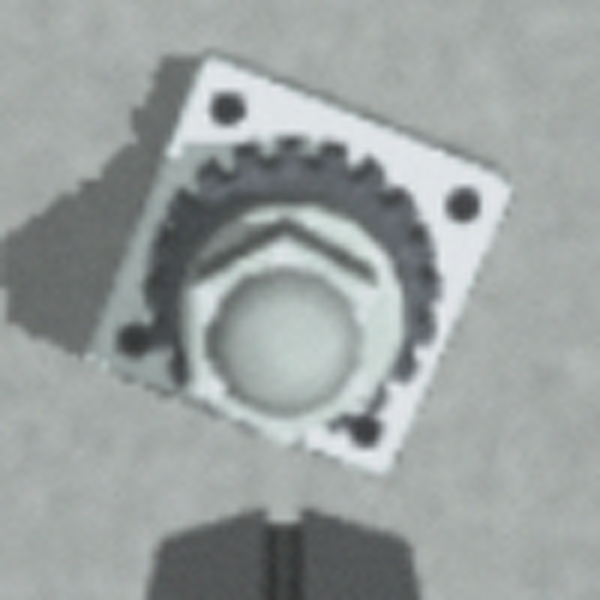

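View pics/ts2.png

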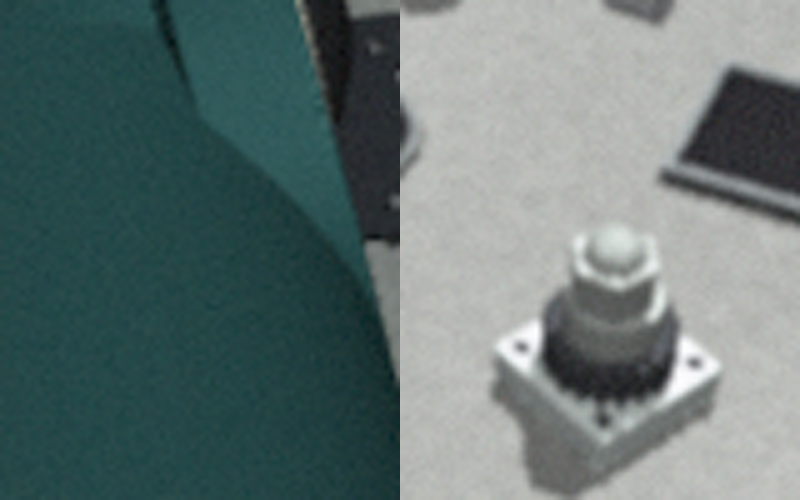

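View pics/side2.png

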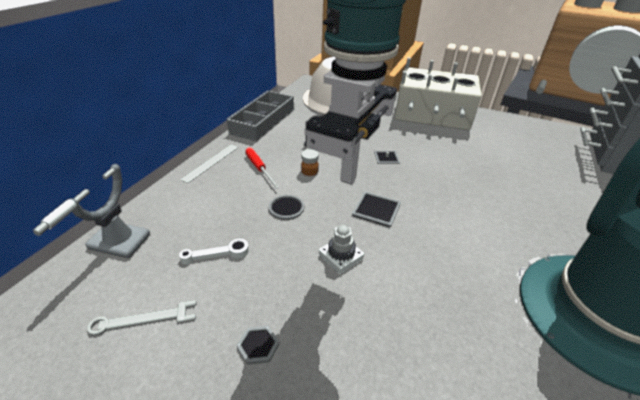

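```bash
python3 - <<'E'
from h import *
im,s=load('side2')
print(proj(s,[[.461,.0756,.169],[.461,.0756,.150],[.4694,.0756,.15],[.4614,.076,.084],[.4614,.076,.25]]))
_,w=load('w2'); print(proj(w,[[.469,.076,.151],[.469,.076,.17],[.453,.076,.151]],True))
_,w0=load('wrist0')
cv2.imwrite('pics/s2z.png',cv2.resize(im[70:270,280:440,::-1],None,fx=3.5,fy=3,interpolation=cv2.INTER_CUBIC))
print(robot.camera_info('wrist'),robot.get_state()['tool_rot'],robot.get_state()['qpos'])
E
```

```text
[[346.79010372 190.88295894]
 [345.94967335 199.6116766 ]
 [341.42055171 198.26689092]
 [342.97629381 227.63425141]
 [350.43066549 149.69875329]]
[[322.02116046 210.76011902]
 [322.03061726 218.7458738 ]
 [323.57237285 231.69127446]]
{'fx': 309.70691628693146, 'fy': 309.70691628693146, 'cx': 321.7620836116379, 'cy': 199.70848296895448, 'rvec': array([-2.01913497,  2.16884171,  0.26691326]), 'tvec': array([0.10940792, 0.42008715, 0.48061904])} [[ 9.97432145e-01 -7.16085278e-02 -1.15554790e-03]
 [-7.16094494e-02 -9.97432445e-01 -7.76830743e-04]
 [-1.09695326e-03  8.57584103e-04 -9.99999031e-01]] [-0.85833979  0.18747025  0.70517157  2.03120674 -0.14594858  0.97317972
 -1.72167151]
```

View pics/s2z.png

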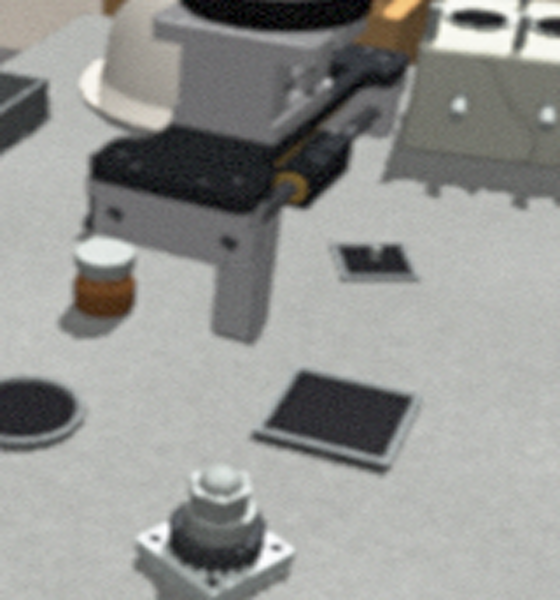

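```bash
python3 - <<'E'
from h import *
_,w=load('w1')
for dz in (-.02,-.01,0,.01,.019): print(dz,proj(w,[[.418,.04+.047,.24-dz],[.418,.04-.047,.24-dz]],True).round(1).tolist())
E
python3 - <<'E'
import cv2;im=cv2.imread('pics/w1.png');cv2.imwrite('pics/w1f.png',cv2.resize(im[200:360,140:500],None,fx=2.2,fy=2.2))
E
```

```text
-0.02 [[246.8, 227.9], [400.6, 228.0]]
-0.01 [[250.3, 222.8], [396.9, 222.9]]
0 [[253.6, 218.2], [393.5, 218.3]]
0.01 [[256.6, 214.0], [390.4, 214.1]]
0.019 [[259.0, 210.4], [387.8, 210.6]]
```

View pics/w1f.png

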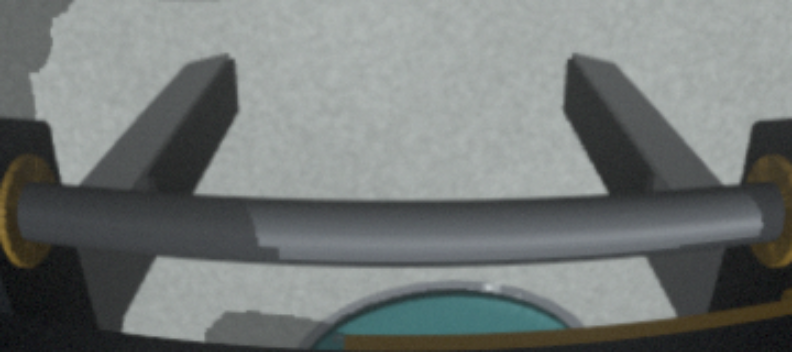

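The fingertips show about 36 mm higher than the reported TCP implies. Open, the inner corners sit at (247,226) and (400,226), and the side view agrees. That fits the missed grasp, where the fingers closed above the dome. I'll measure the real offset with a gentle touch on bare bench.

```bash
python3 - <<'E'
from h import *
robot.move_ptp([.46,.2,.10],down(np.radians(-4.1)))
robot.move_linear([.46,.2,.03],velocity=.15)
robot.pause(.2)
print(robot.move_linear([.46,.2,-.035],velocity=.03,threshold=4)); st('')
_,s=save('side','side3')
robot.move_linear([.46,.2,.03],velocity=.15); st('')
E
```

```text
True
 t 9.66 p [ 0.46   0.2   -0.016] F [-3.6 -0.8 12.3] open 0.0004
 t 10.17 p [0.46   0.2003 0.0299] F [ 0.8 -0.1 -0.3] open 0.0008
```

View pics/side3.png

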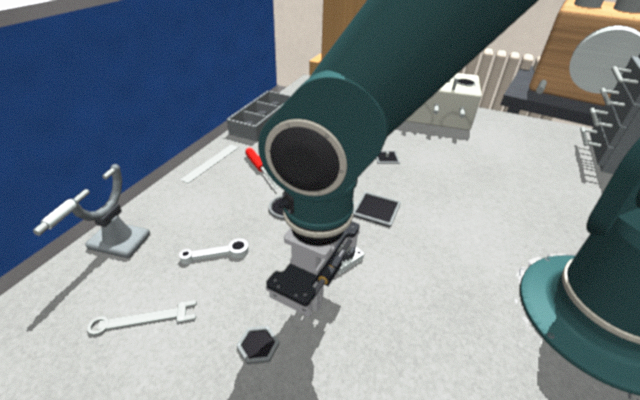

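```bash
python3 - <<'E'
from h import *
im,s=load('side3'); print(proj(s,[[.46,.2,0],[.468,.2,0],[.452,.2,0],[.46,.213,0]]))
cv2.imwrite('pics/s3z.png',cv2.resize(im[230:330,250:380,::-1],None,fx=6,fy=6,interpolation=cv2.INTER_CUBIC))
E
```

```text
[[314.4628063  307.17419006]
 [310.30220435 305.47424637]
 [318.65673963 308.88775233]
 [311.29049025 313.01882888]]
```

View pics/s3z.png

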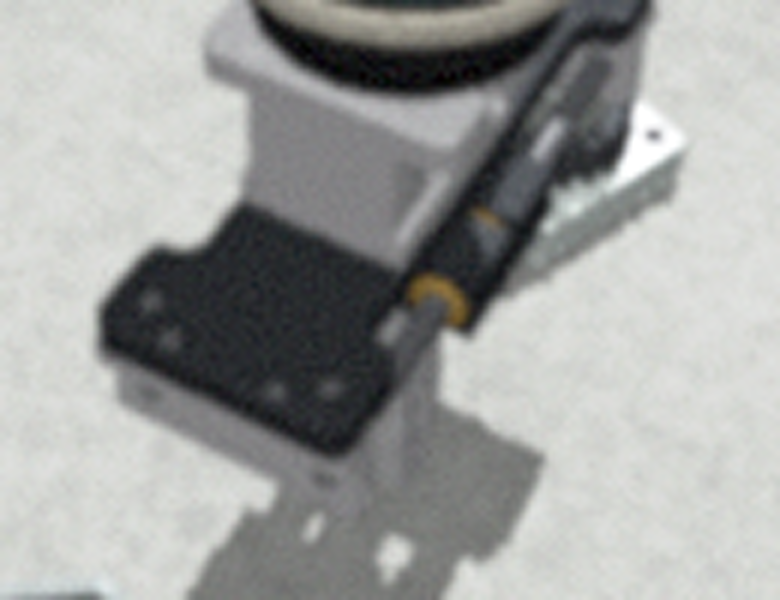

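The touch puts the true fingertips 16 mm behind the reported TCP, not 19 mm ahead, so the tool length is off by 35 mm. I'll correct all heights for that and retry the nut.

```bash
sed -i 's/z=zu+tip+.019/z=zu+tip-.0155/; s/z=floor+tip+.019/z=floor+tip-.0155/; s/p\[2\]=.15$/p[2]=.12/; s/max(z+.045,.12)/max(z+.05,.09)/; s/,\.17\],velocity=.2/,.12],velocity=.2/; s/velocity=.03,threshold=4/velocity=.02,threshold=4/' h.py
python3 - <<'E'
from h import *
print(pick(.4615,.0758,.054,np.radians(-4.1),.06))
save('wrist','w4'); save('side','side4')
E
```

```text
down hit=False t 12.58 p [0.4617 0.0758 0.0452] F [ 0.   0.3 -0.3] open 0.06
grip t 13.16 p [0.4616 0.0759 0.0451] F [-1.  -0.1  3.7] open 0.0295
lifted t 13.98 p [0.4615 0.0761 0.1201] F [ 0.2 -0.6 -1.1] open 0.0297
True
```

View pics/w4.png

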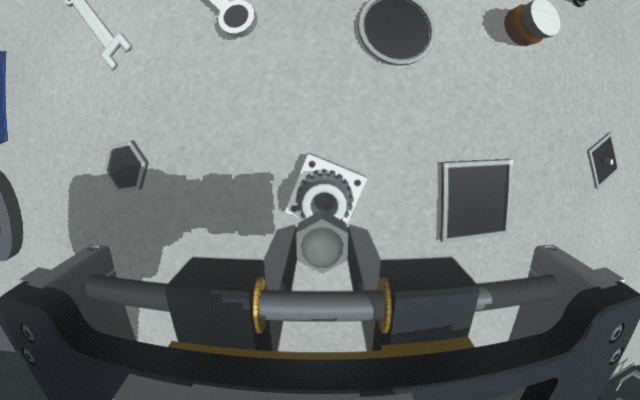

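The nut is held: opening is 29.7 mm and it shows at (322,247). The ring stayed on the pile. Placing the nut.

```bash
python3 - <<'E'
from h import *
place(.5088,.3050,np.radians(-4.1),None)
E
```

```text
set hit=True dz=0.0001 t 16.73 p [ 0.5087  0.3049 -0.0049] F [-0.8 -0.5  7.7] open 0.0298
```

Contact came at the expected height, so I'll release. The nest inside is 48 mm, so I'll open to 50 mm with the tips above the lip, then look at the pile.

```bash
python3 - <<'E'
from h import *
release(.06)
save('wrist','w5n')
robot.move_ptp([.39,.07,.15],down(0)); robot.pause(.25)
im,_=save('wrist','w5'); st('')
cv2.imwrite('pics/w5z.png',cv2.resize(im[60:200,230:410,::-1],None,fx=4,fy=4,interpolation=cv2.INTER_CUBIC))
E
```

```text
open t 17.39 p [ 0.5083  0.3047 -0.0054] F [-0.1  0.2 -0.1] open 0.0599
 t 19.55 p [0.3902 0.0703 0.1499] F [-0.3 -0.3 -0.2] open 0.0598
```

View pics/w5n.png

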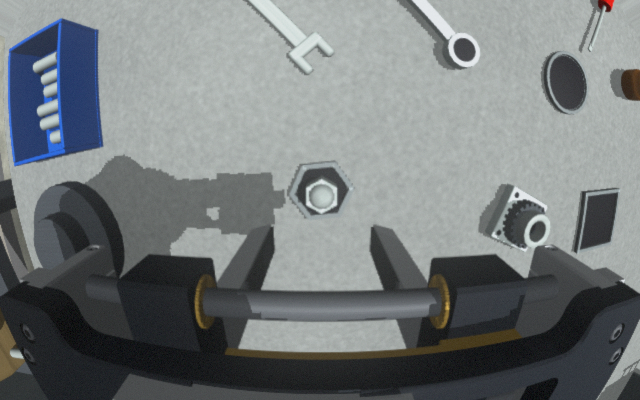

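View pics/w5.png

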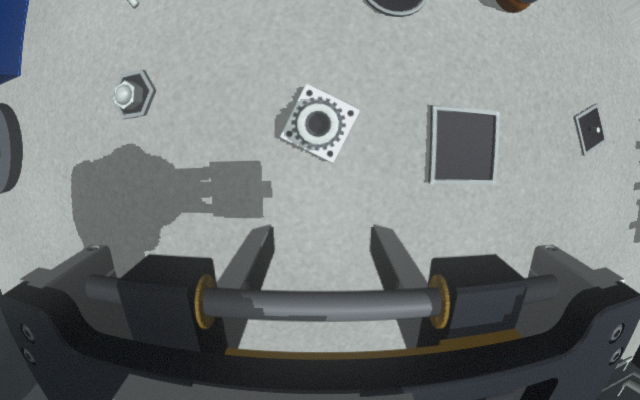

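View pics/w5z.png

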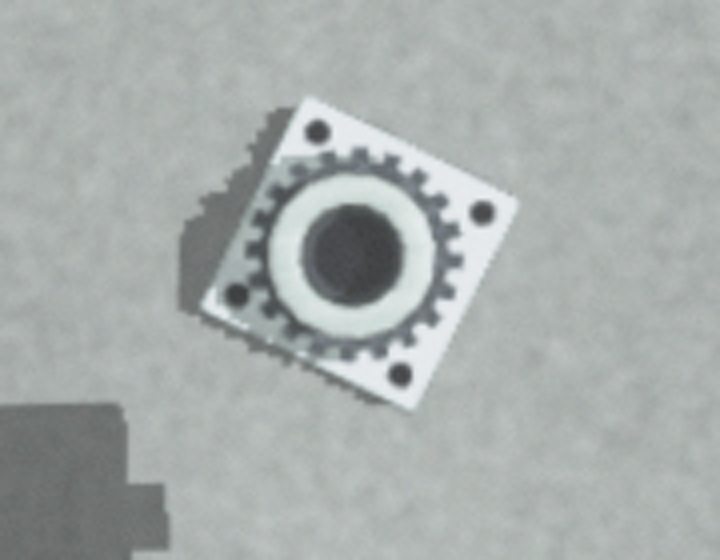

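Nut in its nest: upright, at about (321,196) in the close view, inside the hex rim. Pile view: ring (318,123), gear and flange beneath it. Next measurements: ring centre, gear centre and tooth phase, flange pose.

```bash
cat > gear.py <<'E'
from h import *
def gearphase(im,w,c,z=.036):
    g=cv2.cvtColor(im,cv2.COLOR_RGB2GRAY).astype(np.float32)
    th=np.radians(np.arange(0,360,.5)); out=[]
    for r in (.0245,.0255,.0265):
        P=np.c_[c[0]+r*np.cos(th),c[1]+r*np.sin(th),np.full(len(th),z)]
        q=proj(w,P,True).astype(np.float32)
        v=cv2.remap(g,q[:,0].reshape(-1,1),q[:,1].reshape(-1,1),cv2.INTER_CUBIC).ravel()
        F=np.sum((v-v.mean())*np.exp(-20j*th)); ph=np.degrees(np.angle(-F))  # dark maximum
        Fs=[abs(np.sum((v-v.mean())*np.exp(-1j*k*th))) for k in (17,18,19,20,21,22)]
        out.append((r,(-ph/20)%18,np.round(Fs)))
    return out
E
python3 - <<'E'
from gear import *
im,w=load('w5'); f=4;x0,y0=230,60
U=lambda P:unzoom(P,x0,y0,f)
print('ring',unproj(w,U([(352,254.5),(269,254),(436,254),(353,172),(353,337)]),.054,True).round(4))
G=unproj(w,U([(355,254),(247,250),(463,260),(361,147),(348,361)]),.036,True);print('gear',G.round(4))
c=(G[1]+G[2]+G[3]+G[4])/4; print(c)
for o in gearphase(im,w,c): print(o)
r=fitpoly(w,U([(306,96),(518,201),(412,410),(201,304)]),regpoly(4,.064/2**.5,np.pi/4),.018,(.46,.07));print('flange',r[0],np.degrees(r[0][2])%90,r[1])
r=fitpoly(w,[(429.5,105),(498,109.5),(496,182),(430,183)],regpoly(4,.09/2**.5,np.pi/4),.008,(.44,-.1));print('sq',r[0],np.degrees(r[0][2])%90,r[1])
print('stud',unproj(w,[(599.5,130)],.018,True))
_,n=load('w5n'); print('nut top',unproj(n,[(321.5,195)],.034,True))
_,w4=load('w4');print('rnd from w4',unproj(w4,[(395.5,29.5)],.008,True))
for n,z,wn in (('w5n',.008,None),):pass
E
```

```text
ring [[0.4606 0.0753 0.054 ]
 [0.4608 0.0947 0.054 ]
 [0.4608 0.0558 0.054 ]
 [0.48   0.0751 0.054 ]
 [0.4412 0.0751 0.054 ]]
gear [[0.4608 0.0748 0.036 ]
 [0.462  0.1016 0.036 ]
 [0.4594 0.0481 0.036 ]
 [0.4876 0.0734 0.036 ]
 [0.434  0.0766 0.036 ]]
[0.46075645 0.07492979 0.036     ]
(0.0245, np.float64(14.573318907810481), array([  943.,  2080.,  3594., 18267.,  1597.,   692.]))
(0.0255, np.float64(14.613218492264139), array([ 1948.,   820.,  4018., 19529.,   889.,   467.]))
(0.0265, np.float64(14.651019000167882), array([ 1540.,   458.,  1917., 13309.,  1032.,   374.]))
flange [0.46144686 0.07397272 5.81764511] 63.32651150043637 0.903522434956471
sq [ 0.44188992 -0.09670465  6.32174131] 2.209096073569185 0.512206731196228
stud [[ 0.48246732 -0.32962404  0.018     ]]
nut top [[0.51171192 0.30549472 0.034     ]]
rnd from w4 [[ 0.6256592 -0.0088863  0.008    ]]
```

```bash
python3 - <<'E'
from h import *
print(pick(.4606,.0751,.036,0,.07,tip=.005))
robot.move_ptp([.42,-.325,.12],down(0)); robot.pause(.25)
im,_=save('wrist','w6'); st('')
cv2.imwrite('pics/w6z.png',cv2.resize(im[80:200,260:380,::-1],None,fx=5,fy=5,interpolation=cv2.INTER_CUBIC))
E
```

```text
down hit=False t 21.3 p [0.4608 0.075  0.0257] F [-0.8  0.3  0.1] open 0.0699
grip t 21.9 p [0.4607 0.0751 0.0256] F [ 0.1 -0.9  3.5] open 0.0391
lifted t 22.82 p [0.4601 0.0754 0.1192] F [ 0.   1.7 -1.6] open 0.0392
True
 t 24.62 p [ 0.4203 -0.3245  0.12  ] F [-0.6  0.3 -1.6] open 0.0391
```

View pics/w6.png

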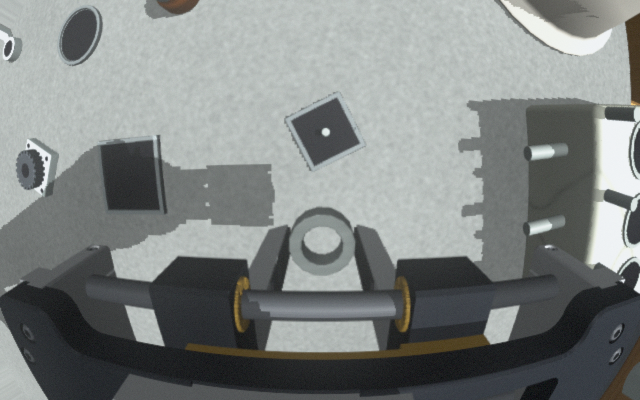

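View pics/w6z.png

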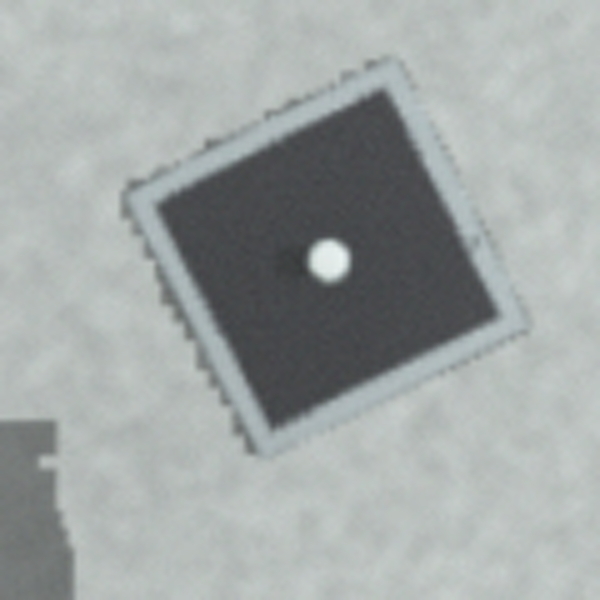

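Ring held: opening 39.1 mm, ring at (321,240). Stud top at (325.4,131.6).

```bash
python3 - <<'E'
from h import *
_,w=load('w6')
S=unproj(w,unzoom([(329,260)],260,80,5),.018,True)[0]
r=fitpoly(w,unzoom([(126,192),(393,58),(527,322),(262,455)],260,80,5),regpoly(4,.062/2**.5,np.pi/4),.004,(.48,-.325))
print('stud',S,'plate',r)
print('ring hand',unproj(w,[(321.5,239)],.1485,True))
x,y=(S[:2]+r[0][:2])/2
place(x,y,0,None,tip=.005)
E
```

```text
stud [ 0.4827444  -0.32658514  0.018     ] plate (array([ 0.48322035, -0.32636907,  6.75507275]), np.float64(1.0797344392793824))
ring hand [[ 0.42497006 -0.32322854  0.1485    ]]
set hit=True dz=0.0001 t 26.73 p [ 0.4829 -0.3264 -0.0064] F [-1.5  0.6  8.1] open 0.0391
```

The ring went all the way down to the plate. Had it caught the stud, it would have stopped 14 mm higher. Releasing and looking.

```bash
python3 - <<'E'
from h import *
release(.07)
save('wrist','w7n')
robot.move_ptp([.39,.05,.13],down(0)); robot.pause(.25)
im,_=save('wrist','w7'); st('')
cv2.imwrite('pics/w7z.png',cv2.resize(im[60:200,220:400,::-1],None,fx=4,fy=4,interpolation=cv2.INTER_CUBIC))
E
```

```text
open t 27.39 p [ 0.4826 -0.3261 -0.0068] F [0.1 0.8 0. ] open 0.0703
 t 30.23 p [0.3901 0.0497 0.13  ] F [ 0.1  0.5 -0.7] open 0.0698
```

View pics/w7n.png

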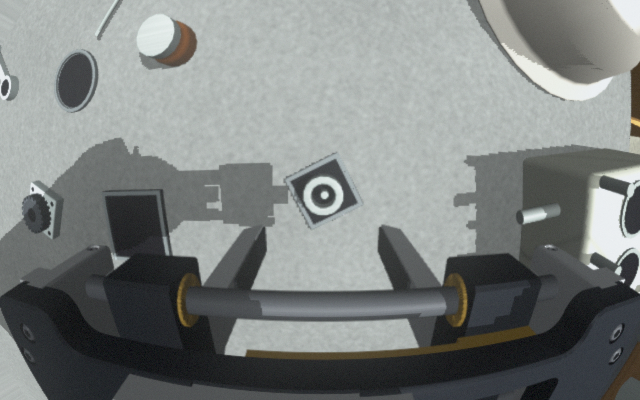

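View pics/w7z.png

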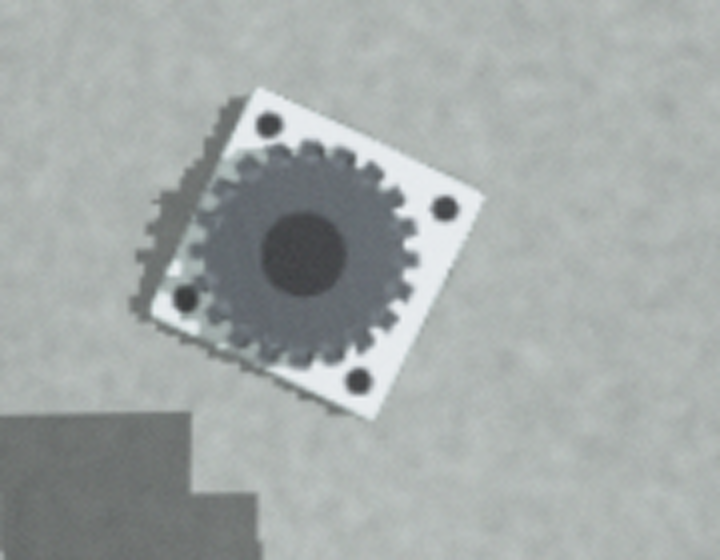

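Ring sits round the stud, with the stud end visible at (324,195). Gear centre is near zoom (304,254).

```bash
python3 - <<'E'
from gear import *
im,w=load('w7'); U=lambda P:unzoom(P,220,60,4)
G=unproj(w,U([(303,254),(187,252),(420,258),(315,139),(302,368)]),.036,True);print(G.round(4), np.ptp(G,axis=0))
c=G[1:].mean(0); print(c)
for o in gearphase(im,w,c): print(o)
r=fitpoly(w,U([(257,87),(486,196),(375,421),(150,315)]),regpoly(4,.064/2**.5,np.pi/4),.018,(.46,.07));print('flange',r[0],np.degrees(r[0][2])%90,r[1])
E
```

```text
[[0.4608 0.0751 0.036 ]
 [0.4619 0.1024 0.036 ]
 [0.4597 0.048  0.036 ]
 [0.4877 0.0722 0.036 ]
 [0.434  0.0756 0.036 ]] [0.05371229 0.0544015  0.        ]
[0.46081996 0.07459168 0.036     ]
(0.0245, np.float64(14.539588115983571), array([  426.,  1102.,  2066., 14894.,  6049.,  2742.]))
(0.0255, np.float64(14.62433343712267), array([ 1151.,   422.,  2371., 16955.,  3420.,  1201.]))
(0.0265, np.float64(14.789930573906739), array([  780.,   492.,   696., 11512.,  1390.,  1010.]))
flange [ 0.46090792  0.07356245 -0.45498505] 63.93127692286356 0.6609362313382003
```

```bash
python3 - <<'E'
from h import *
print(pick(.4608,.0748,.018,np.radians(-3.4),.08))
robot.move_ptp([.565,-.012,.12],down(np.radians(-3.4))); robot.pause(.25)
im,_=save('wrist','w8'); st('')
cv2.imwrite('pics/w8z.png',cv2.resize(im[60:200,240:420,::-1],None,fx=4,fy=4,interpolation=cv2.INTER_CUBIC))
E
```

```text
down hit=False t 32.02 p [0.461  0.0748 0.0094] F [ 0.6  0.2 -0.1] open 0.08
grip t 32.57 p [0.4609 0.0748 0.0091] F [-0.3  0.1  4.6] open 0.0527
lifted t 33.58 p [0.4603 0.0752 0.1191] F [-0.2 -0.  -2.6] open 0.0528
True
 t 34.54 p [ 0.5648 -0.0111  0.12  ] F [ 0.1  0.4 -2.2] open 0.0532
```

View pics/w8.png

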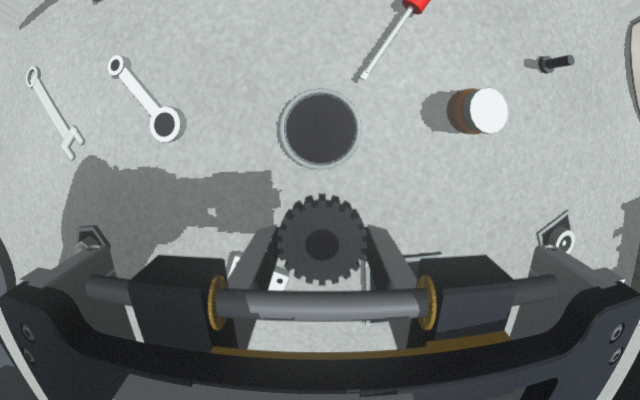

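View pics/w8z.png

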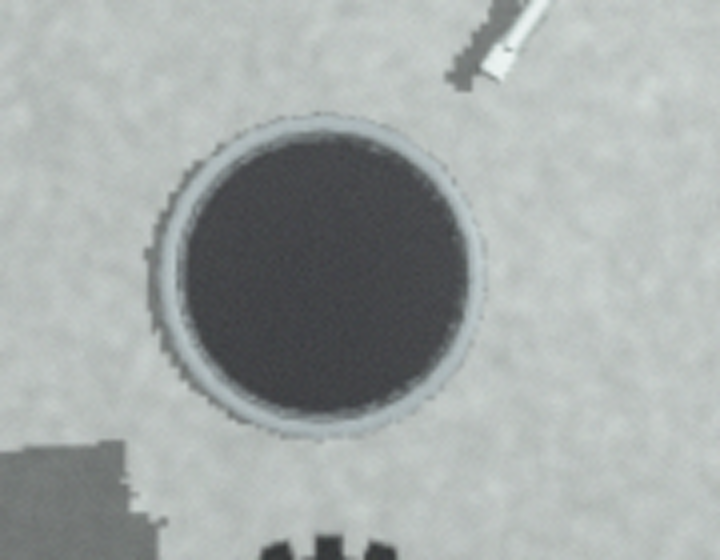

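Gear held at a 53 mm opening. The round nest's outer rim spans zoom (160–485, 113–438). The jar cap at (489,110) is undisturbed and well clear.

```bash
python3 - <<'E'
from h import *
_,w=load('w8')
G=unproj(w,unzoom([(160,275),(485,275),(325,113),(325,438)],240,60,4),.008,True);c=G.mean(0);print(G.round(4),np.ptp(G,axis=0),c)
print('gear in hand',unproj(w,[(322,239)],.12+.0155-.0065+.018,True))
place((c[0]+.0005),(c[1]),np.radians(-3.4),None)
E
```

```text
[[ 0.6326  0.028   0.008 ]
 [ 0.6279 -0.0522  0.008 ]
 [ 0.6701 -0.0151  0.008 ]
 [ 0.5892 -0.0104  0.008 ]] [0.08092005 0.08018391 0.        ] [ 0.62996312 -0.0124246   0.008     ]
gear in hand [[ 0.56867922 -0.01042698  0.147     ]]
set hit=True dz=0.0001 t 36.65 p [ 0.6304 -0.0124 -0.0049] F [-1.3  0.5  7.5] open 0.0526
```

```bash
python3 - <<'E'
from h import *
release(.08)
save('wrist','w9n')
robot.move_ptp([.39,.03,.13],down(0)); robot.pause(.25)
im,_=save('wrist','w9'); st('')
cv2.imwrite('pics/w9z.png',cv2.resize(im[60:200,220:420,::-1],None,fx=4,fy=4,interpolation=cv2.INTER_CUBIC))
E
```

```text
open t 37.27 p [ 0.6298 -0.0123 -0.0055] F [-0.5  0.6 -0.3] open 0.08
 t 39.36 p [0.3905 0.0295 0.13  ] F [-0.5 -0.1 -0.5] open 0.08
```

View pics/w9n.png

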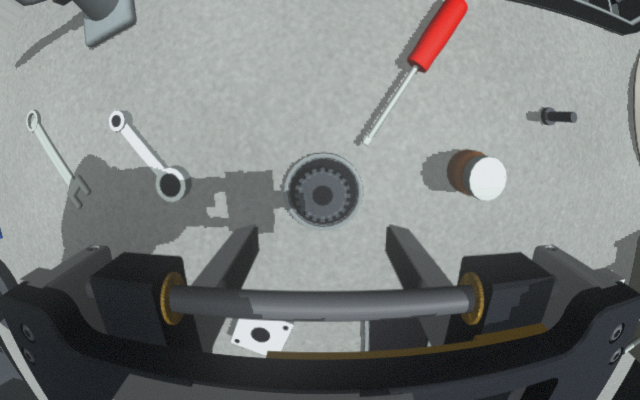

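View pics/w9.png

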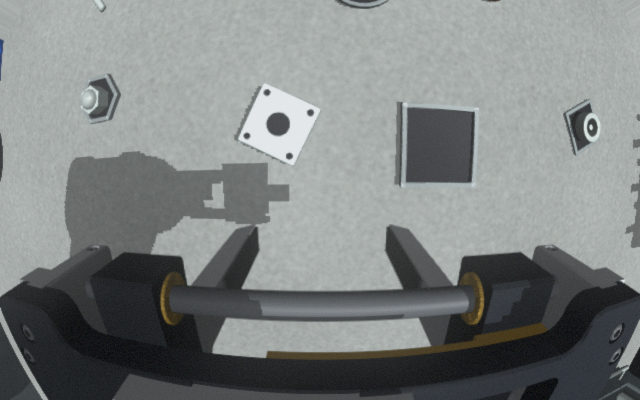

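View pics/w9z.png

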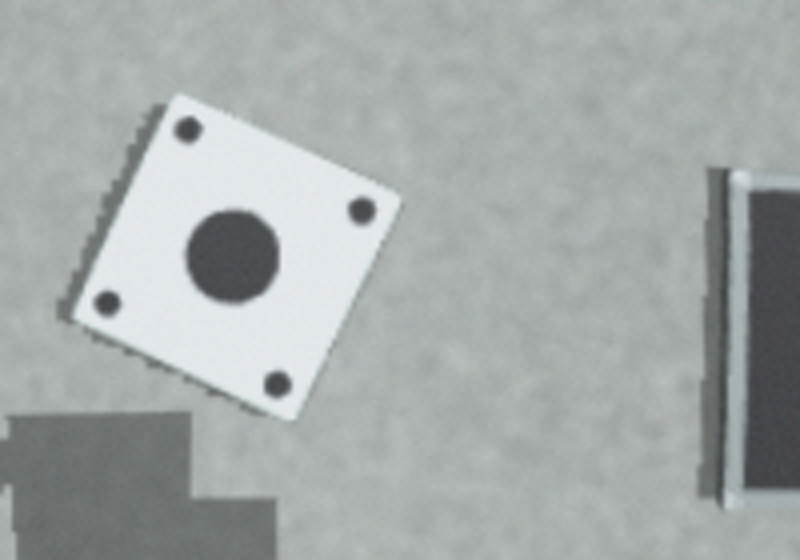

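Gear lies in the round nest at (322,193), inside the rim. Flange corners in the zoom are (178,94), (402,197), (294,421) and (72,318).

```bash
python3 - <<'E'
from h import *
_,w=load('w9'); U=lambda P:unzoom(P,220,60,4)
r=fitpoly(w,U([(178,93),(403,196),(295,422),(71,318)]),regpoly(4,.064/2**.5,np.pi/4),.018,(.46,.07));print('flange',r[0],np.degrees(r[0][2])%90,r[1])
y=(np.degrees(r[0][2])%90)-90
print(unproj(w,U([(233,256)]),.018,True))
q=fitpoly(w,[(403,102),(479.5,107),(475,185),(401.5,186)],regpoly(4,.09/2**.5,np.pi/4),.008,(.44,-.1));print('sq',q[0],np.degrees(q[0][2])%90,q[1])
print(pick(r[0][0],r[0][1],0,np.radians(y),.09))
robot.move_ptp([.385,-.097,.12],down(np.radians(1))); robot.pause(.25)
im,_=save('wrist','w10'); st('')
cv2.imwrite('pics/w10z.png',cv2.resize(im[60:200,240:420,::-1],None,fx=4,fy=4,interpolation=cv2.INTER_CUBIC))
E
```

```text
flange [ 0.46117405  0.07350797 -0.4559862 ] 63.87391528672396 0.7570917009889276
[[0.46122948 0.07382    0.018     ]]
sq [ 0.44151946 -0.09913558  0.01380099] 0.7907382622392831 0.5202349956962825
down hit=False t 41.35 p [ 0.4614  0.0734 -0.0087] F [-0.2  0.4  0. ] open 0.09
grip t 41.88 p [ 0.4612  0.0736 -0.0089] F [-0.5  0.2  5.4] open 0.0637
lifted t 42.97 p [0.4607 0.0738 0.1193] F [ 0.7  0.  -3.4] open 0.0636
True
 t 44.04 p [ 0.3852 -0.0966  0.1199] F [ 0.6 -0.5 -2.3] open 0.0635
```

View pics/w10.png

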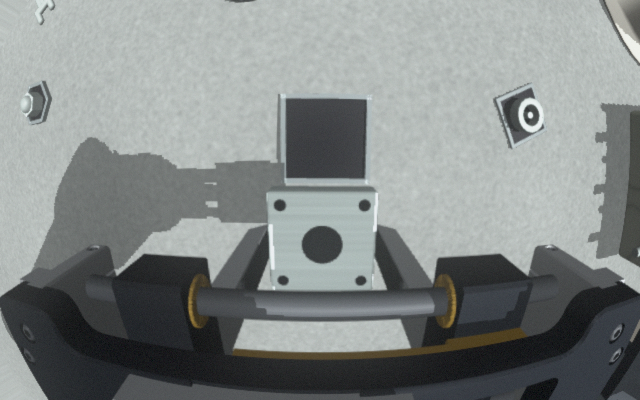

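View pics/w10z.png

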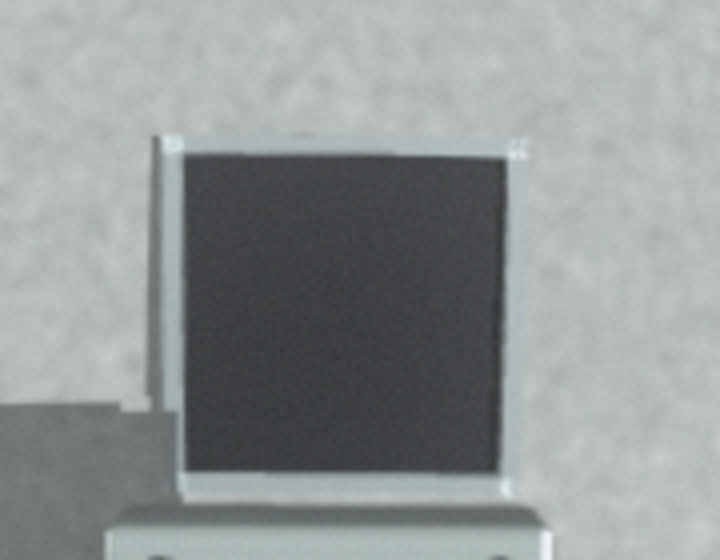

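```bash
python3 - <<'E'
from h import *
_,w=load('w10'); U=lambda P:unzoom(P,240,60,4)
q=fitpoly(w,U([(162,135),(529,139),(515,496),(180,501)]),regpoly(4,.09/2**.5,np.pi/4),.008,(.44,-.1));print('sq',q[0],np.degrees(q[0][2])%90,q[1])
print('hole in hand',unproj(w,[(322,244)],.147,True), 'corners',unproj(w,[(280.2,204.5),(364.7,204.5),(284,281),(360.5,281)],.147,True))
E
```

```text
sq [ 0.44002771 -0.09899761  6.3069187 ] 1.3598232822170075 1.3069494911894002
hole in hand [[ 0.38614999 -0.09561925  0.147     ]] corners [[ 0.40957988 -0.07155572  0.147     ]
 [ 0.41047047 -0.11930219  0.147     ]
 [ 0.36068609 -0.07264709  0.147     ]
 [ 0.36155695 -0.11985132  0.147     ]]
```

```bash
python3 - <<'E'
from h import *
place(.4408,-.0985,np.radians(1),None)
E
```

```text
set hit=True dz=0.0000 t 46.19 p [ 0.4408 -0.0985 -0.005 ] F [0.  0.  5.2] open 0.0634
```

```bash
python3 - <<'E'
from h import *
release(.09)
robot.move_ptp([.40,0.0,.2],down(0)); robot.pause(.25)
save('wrist','w11')
robot.goto_joints([-1.226, 0.417, -0.01, 1.614, 0.005, 1.111, -0.053])
robot.pause(.2);st('')
a,_=save('top','top11'); b,_=save('side','side11')
z=lambda a,x,y,w,h,f:cv2.resize(a[y:y+h,x:x+w,::-1],None,fx=f,fy=f,interpolation=cv2.INTER_CUBIC)
cv2.imwrite('pics/side11z.png',z(b,220,130,210,240,2.4))
cv2.imwrite('pics/top11z.png',z(a,160,130,340,160,2.3))
E
```

```text
open t 46.8 p [ 0.4402 -0.0984 -0.0052] F [ 0.3 -1.1 -0.1] open 0.0899
 t 50.98 p [0.2361 0.5783 0.1895] F [ 0.5  0.7 -0.6] open 0.0901
```

View pics/w11.png

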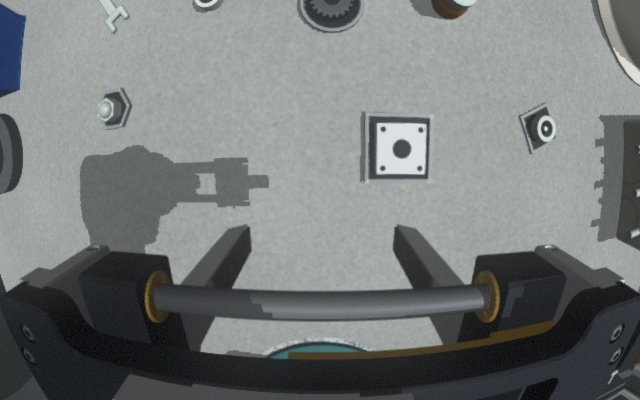

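View pics/side11z.png

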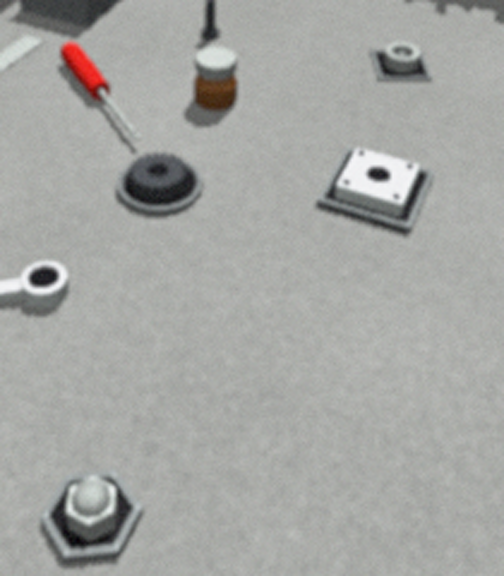

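View pics/top11z.png

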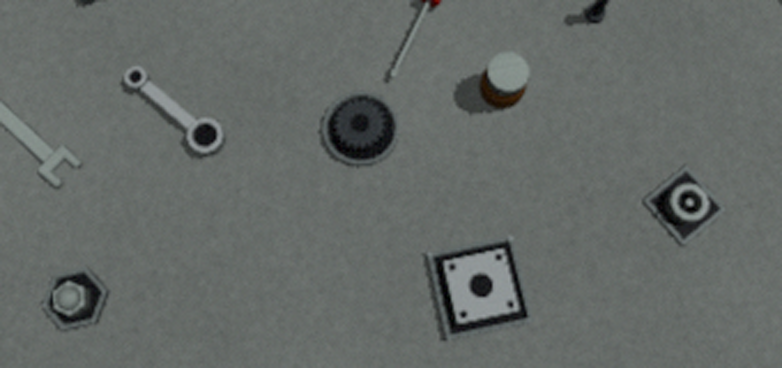

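All four parts lie flat in their nests, and the jar is upright where it started. The arm is back at its start pose, touching nothing, so I'm handing in.

```bash
python3 - <<'E'
from h import *
a,_=load('top0');b,_=load('top11'); print(np.abs(a[145:180,365:395].astype(int)-b[145:180,365:395]).mean())
robot.pause(.3); print(robot.sign_off())
E
```

```text
2.5917460317460317
the job is handed in; nothing more can be done
None
```

The pile is apart and every part is in its own nest: nut, then ring, gear and flange, each set down before the next was taken. I handed the job in at about 51 s of the 118 s allowed.

- **Missed first grasp:** my first try at the nut closed on air above the dome and moved nothing. The reported TCP didn't fit the stated finger length. A gentle touch on bare bench (about 12 N) showed the fingertips about 35 mm higher than specified. I corrected all heights, and every later grasp closed at the part's width to about 1 mm.
- **Set-downs:** each part met its floor within 0.1 mm of the expected height, at about 5–8 N, so each lies flat. The ring is down on the plate around its stud, not caught on top of it.
- **Last pictures:** the wrist, side and top views show all four parts seated. The jar is upright, and its patch of the top image is essentially unchanged. The gripper was open, back at its start pose and touching nothing.
- **Disagreement:** the wrist camera put the nut about 3 mm off the nest centre I had measured, within the 9 mm clearance each side. The cameras also differed by up to 5 mm on the round nest and stud positions, so I looked at both again close up before placing.

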